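# Set a silicon blank's flat against the datum bar and cam-lock it

## Robot

A 6-joint arm with a two-finger parallel gripper is mounted at the origin on a cart in front of the work surface, level with it; the furniture and walls round the work are solid. World frame = base frame: x ahead of the robot, y to its left, z up, the work surface at z = 0. Lengths are in m, angles in rad, forces in N, time in s.
With the tool pointing down it reaches from about 0.2 to 0.875 m from the base axis. Payload 3.4 kg.
Tool frame: the origin (TCP) lies between the finger pads; the fingertips stand 25 mm ahead of it and the grasp point (between the pads) lies 6 mm ahead of it (r.nose_length is the z of the fingertips in the tool frame, in m); z points along the fingers, y is the line along which they close (so a half turn about z gives the same grasp; the last joint's range is limited). The gripper opens to 94 mm and grips with 3 to 60 N. Pads are 16 mm wide; open, the fingers measure 119 mm over their backs; the gripper's body (75 mm by 177 mm) begins 78 mm behind the grasp point.
Start: joints at [1.025, 0.276, 1.505, -0, 1.361, -0.121], TCP at [0.237, 0.524, 0.23] pointing down, gripper open.
Joint ranges: [-2.89, 2.89], [-0.75, 2.08], [0.22, 2.7], [-1.18, 4.32], [0.11, 2.71], [-2.7, 2.7]. Speed limits (rad/s): [2.57, 2.57, 3.14, 3.14, 3.14, 3.14].

## Interface

Orientations are given as a unit quaternion [w, x, y, z].
In Python, from plant import r, gripper_to, inverse_kinematics, vision, models, telemetry gives the robot as it stands. Calls block until the motion is done:
- r.move_to(position, orientation): joint-space move of the TCP to a pose.
- r.move_l(position, rot=None, vel=0.15, guard=None): straight line of the TCP; rot=None keeps the orientation; vel is the mean speed in m/s. With guard (N) it stops when the force on the tool has changed by that much, and returns True; else False.
- r.movej(angles): joint-space move.
- gripper_to(opening, f_grip=None): finger opening in m; f_grip is the grip in N (None keeps the last); returns when the fingers have stopped.
- r.hold(seconds).
- inverse_kinematics(position, orientation): joint angles nearest the present ones, or None.
- vision.snapshot(name): name is "scene" or "side" or "wrist"; returns the picture (480x640x3 uint8, red, green, blue); there is no depth.
- vision.get_calibration(name): a dict with "fx", "fy", "cx", "cy" (pixels), "D" ([k1, k2, p1, p2, k3] as OpenCV has them; the pictures are not rectified), "position" and "orientation" of the camera in the world. Camera axes: x right, y down, z forward; pixel columns grow to the right and rows downward; lengths in m; the calibration is good to about 2 mm. A picture is of the moment at which its call begins: read the wrist's pose just before it. get_calibration takes no time and is no camera call; for the wrist camera it gives the pose at the moment of the call.
A pose or a line that the arm cannot do raises r.PlanningError and nothing moves.
- r.sign_off(): hands the job in; it is judged then, once.
Trained networks look in the newest picture that a camera, given by its name, has taken for a name from the list of things; names that differ only in an ending like _2 or _b are one class to them, and where a whole thing is asked for, a point or a joint stands for the part that bears it (a point fixed in the world has none). Each returns a list of dicts, best first, with "score" (0 to 1); they miss things now and then, are a little off and sometimes report something else, mostly with a low value. They report only what shows in the picture. A call takes as long as a camera call. They do not tell look-alikes from the thing itself.
- models.boxes_of(thing, camera): "at" ([x, y, z] in m, in world coordinates, good to about 4 mm: the middle of the surface that is visible of it).
- models.regions_of(thing, camera): "pixels" (480x640 bool, what is visible of it).
- models.mark_of(thing, camera): "at" ([x, y, z] in m, in world coordinates, good to about 4 mm: a listed point, or the origin of a listed thing).
Readings, each from a call of its own:
- telemetry.current_t(): time.
- telemetry.current_joints(): joint angles.
- telemetry.current_dq(): joint speeds.
- telemetry.current_joint_efforts(): joint torques, N m.
- telemetry.current_ee_pos(): TCP position.
- telemetry.current_tool_rot(): TCP orientation.
- telemetry.current_wrist_force(): force on the tool from outside, world axes, zero at the start.
- telemetry.current_torque(): the same for the moment, N m.
- telemetry.current_opening(): finger opening in m.
- telemetry.current_finger_force(): force on a finger pad.
Only numpy, scipy, OpenCV 4.12 (cv2) and the standard library are available. Lean on these libraries where they do the work, as an engineer would, in place of code of your own. Each camera call takes 0.05 s, during which the arm holds its last target. There are 200 camera calls.

## Task

A round silicon blank lies loose in the edge-clamp jig with its flat turned the wrong way. Pressing gently on its top with the fingertips, turn it until its flat faces the jig's alignment bar and slide it home so that the flat lies flush against the bar; then swing the cam lever fully round to its stop, so that the cam locks the blank against the bar. The blank is brittle: keep it flat on the jig, touch down slowly, never squeeze it or press hard on it, do not force the lever against a blank that is not home, and leave the neighbouring things where they are.

Things in the scene. Friction and masses are not known exactly. Their poses are not given: they have to be found in the camera images.
- jig: Edge-clamp jig fixed to the bench on four levelling feet that hold it 6 to 14 mm up: aluminium plate 124 x 139 x 12 mm (local x -62..62, y -86..53). Origin: underside of the plate, below the centre of the blank's home position; z up, +y into the alignment bar. Two side guides, 6 mm high, stand on the plate parallel to y, inner faces at x = -33.5 and 33.5, y -22..18. Cam lever at the -y end.
- bar_face (a point): Middle of the face of the alignment bar, 15 mm above and 25 mm from the jig's origin along the jig's +y. The steel bar is 90 mm long along the jig's x, 14 mm wide, and stands 6 mm above the plate (top 18 mm above the jig's origin).
- blank: Dark grey disc, 64 mm across, 8 mm thick, about 50 g, with one flat 40 mm long. Origin: centre of its underside, z up; +y points from the centre to the flat. Lies loose on the plate, 8 to 11 mm behind home, its flat 0.9 rad or more off. Slippery on the jig (friction about 0.12), while fingertips grip it well: two tips 30 mm apart over its centre turn or drag it under 3 to 8 N.
- blank_flat (a point): Middle of the blank's flat, at half its thickness, 25 mm from its centre (7 mm inside the circle). Home, this point lies on bar_face and the blank's centre on the jig's origin; with the round rim to the bar the centre stays 7 mm short. Dragged against the bar some 0.1 rad off, the flat squares itself only by about half under the pressing tips: turn out the rest.
- blank_top (a point): Centre of the blank's top face, 20 mm above the jig's origin, 2 mm above bar and guides. The robot may load the blank with 15 N at most, face or rim, the peak of the first touch included: the tips should come down at about 3 mm/s (a touch peaks near 8 N then, 13 N at 5 mm/s, 40 N at 15 mm/s). The jig under it is rigid.
- cam_lever (a joint): Angle of the cam lever, rad: 0 to 0.15 at the start (open), 1.92 at its hard stop (locked); grows clockwise seen from above. Arm along the jig's +x at 0, about along -y at 1.92. Light friction (1 N at the knob), stays where left. It meets a blank that is home at about 1.6 and from there presses it on the bar (a few N more at the knob); it jams early on one that is not.
- cam_pivot (a point): Vertical pivot of the cam lever, at the plate's top, 54.0 mm from the jig's origin along its -y. The round eccentric on it leaves the blank 11 mm of room behind home when open.
- lever_knob (a point): Middle of the upright black knob at the end of the lever's arm, 58 mm from the pivot, 46 mm above the jig's origin: round, 16 mm across, from 27 to 59 mm above that origin. The arm under it is a flat bar, its top 27 mm above it.
- carrier: Bystander: round wafer carrier with blue lid, 67 mm across, 14 mm high, behind the bar; origin under its centre.
- tweezers: Bystander: flat tweezers, 128 x 14 x 10 mm, lying along its y beyond the jig; origin under its middle.
- caliper: Bystander: digital caliper, 205 x 65 x 14 mm, at the back; origin under its middle.
- power_head: Bystander: white round sensor head, 50 x 63 x 16 mm, at the front right; origin under its middle.
Not all that is in view belongs to the job. Of the things like the blank, leave any that is pink; of the rest the smaller one is meant.

How it is judged:
By the outcome, as a careful person would: the job done as asked, in the order asked, and still so for the second after the job is handed in, with the robot touching nothing.
It also fails if it takes over 72 s, if anything falls off the work surface, if the arm or the gripper's body presses on something with over 40 N, if the wrist force passes 120 N, or if a joint passes its speed limit or range.

## Working session

There is one attempt and no reset: what is moved stays moved. The work goes in short steps, each a Python script; the robot and the scene stay as the last script left them, time stands still between calls to the robot, and variables do not carry over. Pictures are saved under pics/ and viewed, at most 10 in all, crops included, and the job is handed in when it is done.

```bash
ls; mkdir -p pics; python3 - <<'E'
from plant import r, vision, models, telemetry
import cv2, numpy as np
print(telemetry.current_t(), r.nose_length)
for c in ["scene","side"]:
    im=vision.snapshot(c); cv2.imwrite(f"pics/{c}0.png",im[:,:,::-1])
    k=vision.get_calibration(c); print(c,k)
    for t in ["jig","bar_face","blank","blank_flat","blank_top","cam_pivot","lever_knob","carrier","tweezers"]:
        print(t,[(np.round(d["at"],4).tolist(),round(d["score"],2)) for d in models.mark_of(t,c)][:4])
print(telemetry.current_t())
E
```

```text
pics
0.0 0.025
scene {'fx': 482.5439419115629, 'fy': 482.5439419115629, 'cx': 321.8809472465659, 'cy': 235.16917910066428, 'D': array([0.00635764, 0.        , 0.        , 0.        , 0.        ]), 'position': array([0.08159586, 0.43901511, 0.58932418]), 'orientation': array([ 0.15146364, -0.25423066,  0.83870145, -0.4571711 ])}
jig [([0.5196, -0.2178, 0.0093], 0.8)]
bar_face [([0.5221, -0.2191, 0.0078], 0.64), ([0.5247, -0.1879, 0.0213], 0.61)]
blank [([0.4503, -0.0886, 0.0038], 0.98), ([0.5216, -0.2275, 0.0218], 0.95), ([0.3707, -0.2365, -0.0014], 0.95), ([0.5621, -0.2838, 0.0539], 0.25)]
blank_flat [([0.539, -0.2322, 0.0246], 0.8), ([0.3819, -0.2604, 0.0028], 0.64), ([0.454, -0.1133, -0.0009], 0.62)]
blank_top [([0.3674, -0.2362, 0.0091], 0.92), ([0.5175, -0.225, 0.0298], 0.67), ([0.4522, -0.0913, 0.0065], 0.61)]
cam_pivot [([0.5101, -0.2699, 0.0194], 0.84)]
lever_knob [([0.5623, -0.2801, 0.0557], 0.67)]
carrier [([0.5492, 0.0123, 0.004], 0.89)]
tweezers [([0.6915, -0.1415, 0.0016], 0.79), ([0.5257, -0.1919, 0.0182], 0.32)]
side {'fx': 573.8267572782889, 'fy': 573.8267572782889, 'c
[... 173 characters left out ...]
0.90768686]), 'orientation': array([-0.40917897,  0.88920856, -0.18694507,  0.08326009])}
jig [([0.5191, -0.2155, 0.0146], 0.73)]
bar_face [([0.5239, -0.1931, 0.0217], 0.6)]
blank [([0.5172, -0.2249, 0.0203], 0.71), ([0.4533, -0.0969, 0.0031], 0.68), ([0.3675, -0.2339, 0.0012], 0.63)]
blank_flat [([0.5427, -0.2301, 0.0244], 0.67), ([0.3786, -0.2624, 0.0067], 0.6), ([0.4531, -0.1174, 0.008], 0.6)]
blank_top [([0.3701, -0.2358, 0.0111], 0.93), ([0.5128, -0.2253, 0.0305], 0.84), ([0.4547, -0.0909, 0.0101], 0.7)]
cam_pivot [([0.5105, -0.2708, 0.0227], 0.78)]
lever_knob [([0.5622, -0.2821, 0.0567], 0.77)]
carrier [([0.5536, 0.0116, -0.0015], 0.75)]
tweezers [([0.6982, -0.1433, -0.0038], 0.7)]
1.0
```

```bash
python3 - <<'E'
import cv2, numpy as np
a=cv2.imread("pics/scene0.png");cv2.imwrite("pics/v1.png",a)
b=cv2.imread("pics/side0.png")[120:420,150:550];cv2.imwrite("pics/v2.png",cv2.resize(b,(800,600),interpolation=cv2.INTER_CUBIC))
E
```

```text
(no output)
```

View pics/v1.png

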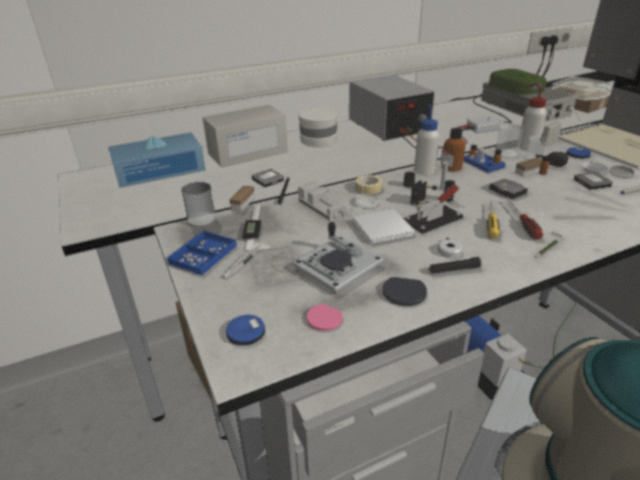

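View pics/v2.png

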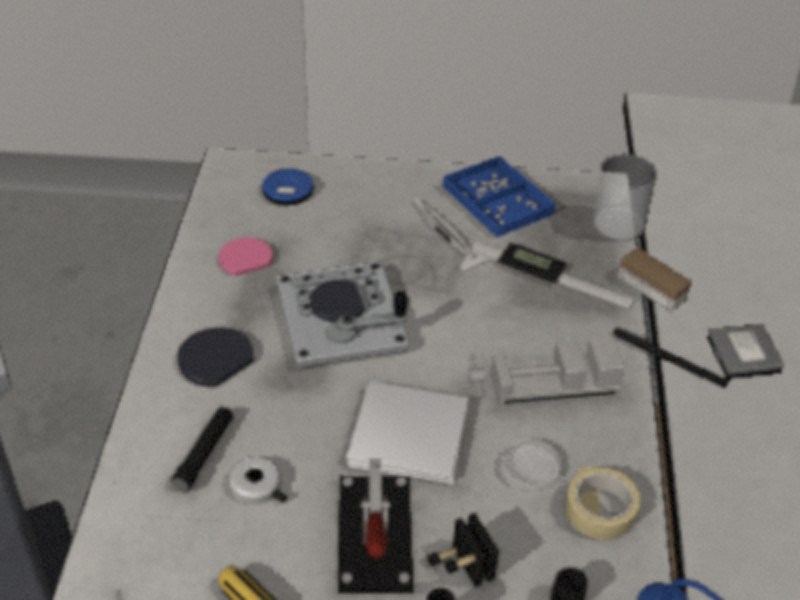

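```bash
python3 - <<'E'
from h import *
y=0.7
r.move_to([.519-.045*np.cos(y),-.222-.045*np.sin(y),.15],down(y))
gripper_to(0.018)
r.hold(0.2)
k=vision.get_calibration("wrist"); im=vision.snapshot("wrist"); cv2.imwrite("pics/w1.png",im[:,:,::-1])
np.save("w1.npy",k,allow_pickle=True)
for t in ["jig","bar_face","blank","blank_flat","blank_top","cam_pivot","lever_knob"]:
    print(t,[(np.round(d["at"],4).tolist(),round(d["score"],2)) for d in models.mark_of(t,"wrist")][:3])
m=models.regions_of("blank","wrist")
for d in m:
    v,u=np.nonzero(d["pixels"]); print(d["score"],u.mean(),v.mean(),len(u))
np.save("m1.npy",np.array([d["pixels"] for d in m]))
print(telemetry.current_t(), W())
E
```

```text
jig []
bar_face [([0.5288, -0.1965, 0.0248], 0.98)]
blank [([0.4565, -0.0912, 0.0012], 0.96), ([0.3646, -0.2347, -0.0025], 0.86), ([0.5182, -0.2272, 0.0203], 0.63)]
blank_flat [([0.4482, -0.1165, 0.0033], 0.93), ([0.5395, -0.2305, 0.0243], 0.85)]
blank_top [([0.4516, -0.0868, 0.0095], 0.82), ([0.5154, -0.2286, 0.0292], 0.69)]
cam_pivot []
lever_knob [([0.5697, -0.286, 0.0531], 0.85)]
0.9 209.5429662635264 297.12953532781665 3142
0.77 324.52049066071925 174.2527181488709 7174
0.74 119.12845757149555 114.2308173152055 6399
5.75 [ 0.07 -0.41  0.11]
```

View pics/w1.png

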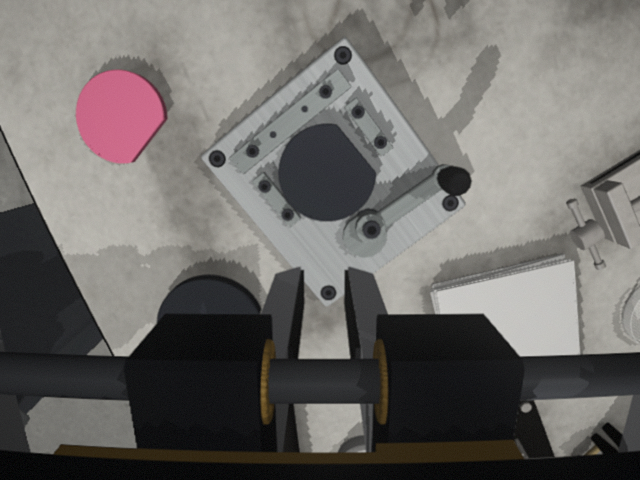

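```bash
cat >> h.py <<'E'
from scipy.optimize import least_squares
def fit_blank(im,k,z,c0,th0):
    g=cv2.GaussianBlur(im,(0,0),1).max(2)
    u0,v0=topx([c0[0],c0[1],z],k)[0]
    n,lab=cv2.connectedComponents(cv2.morphologyEx((g<80).astype(np.uint8),cv2.MORPH_OPEN,np.ones((3,3))))
    m=(lab==lab[int(v0),int(u0)]).astype(np.uint8)
    c=max(cv2.findContours(m,cv2.RETR_EXTERNAL,cv2.CHAIN_APPROX_NONE)[0],key=len).reshape(-1,2)
    P=toz(c,k,z)[:,:2]
    def f(x):
        d=P-x[:2]; return 1e3*np.maximum(np.hypot(*d.T)-.032, d@[np.cos(x[2]),np.sin(x[2])]-.025)
    s=min((least_squares(f,[*c0,t],loss='soft_l1',f_scale=.5,x_scale=[.01,.01,.3]) for t in th0+np.array([-.8,-.4,0,.4,.8])),key=lambda s:s.cost)
    return s.x,np.sqrt(np.mean(s.fun**2)),int(m.sum()),c
def jigT(j,P):
    c,s=np.cos(j[2]),np.sin(j[2]); P=np.asarray(P,float).reshape(-1,3); return P@np.array([[c,-s,0],[s,c,0],[0,0,1]]).T+[j[0],j[1],j[3]]
E
cat > fit.py <<'E'
from h import *
im=cv2.imread("pics/w1.png"); k=np.load("w1.npy",allow_pickle=True).item()
L=np.array([[-62,53,12],[62,53,12],[62,-86,12],[-62,-86,12]])/1e3
px=np.array([[201,158],[347,40],[466,180],[327,306]],float)
j=least_squares(lambda j:(topx(jigT(j,L),k)-px).ravel(),[.52,-.22,-.16,.009]); print(j.x,j.fun.round(1))
for z in (.028,.0295,.031,.034): 
    x,rms,n,c=fit_blank(im,k,z,[.518,-.227],-.2); print(z,x,rms,n)
J=[*j.x[:3],.0095]
s=2.1;o=np.array([195,30]);v=cv2.resize(im[30:312,195:475],None,fx=s,fy=s,interpolation=cv2.INTER_CUBIC)
def pl(P,col): cv2.polylines(v,[np.int32((topx(P,k)-o+.5)*s)],True,col,1)
pl(jigT(J,L),(0,0,255))
pl(jigT(J,np.array([[-45,25,18],[45,25,18],[45,39,18],[-45,39,18]])/1e3),(0,255,0))
for sg in(-1,1): pl(jigT(J,np.array([[sg*33.5,-22,18],[sg*33.5,18,18]])/1e3),(255,255,0))
pl(jigT(J,[[0,-.054,.012],[0,-.050,.012]]),(255,0,255))
cv2.polylines(v,[np.int32((c-o+.5)*s)],True,(0,200,255),1)
cv2.imwrite("pics/c1.png",v)
E
python3 fit.py
```

```text
[ 0.52104233 -0.21623787 -0.16261413 -0.00330944] [ 2.6 -0.4 -7.3 -6.2 -0.3 13.   5.8 -6.4]
0.028 [ 0.51602443 -0.22566856 -0.17058501] 2.935260372272529 7315
0.0295 [ 0.51606812 -0.22569805 -0.17049542] 2.8446955377258085 7315
0.031 [ 0.51610946 -0.2257412  -0.17025242] 2.767437881462306 7315
0.034 [ 0.5161839  -0.2258392  -0.17159004] 2.6647633073399963 7315
```

View pics/c1.png

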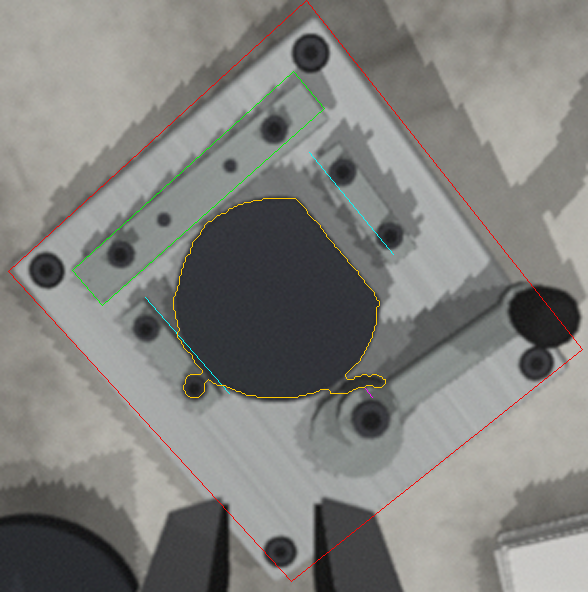

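```bash
sed -i 's/np.ones((3,3))/cv2.getStructuringElement(2,(19,19))/' h.py
sed -i 's/^px=.*/px=np.array([[200.7,157.6],[343.6,35.9],[466.4,203.8],[333,306]],float)/; s/J=\[.*/J=[*j.x[:3],j.x[3]]; np.save("J.npy",J)/; s/,rms,n)/,rms,n, 1.5708+J[2]-x[2], (np.array([[np.cos(J[2]),np.sin(J[2])],[-np.sin(J[2]),np.cos(J[2])]])@(x[:2]-J[:2])).round(4))/; s/c1.png/c2.png/' fit.py
python3 - <<'E'
s=open("fit.py").read().split("\n")
i=[n for n,l in enumerate(s) if l.startswith("for z")][0]; q=[n for n,l in enumerate(s) if l.startswith("J=")][0]
l=s.pop(q); s.insert(i,l); open("fit.py","w").write("\n".join(s))
E
python3 fit.py
```

```text
[ 0.51941554 -0.21823819 -0.18872105  0.00317186] [ 1.1  1.2  0.4  0.3  1.5 -2.  -3.1  0.4]
0.028 [ 0.51625271 -0.22526047 -0.1702694 ] 0.7193075688605913 7034 1.552348353319136 [-0.0018 -0.0075]
0.0295 [ 0.51634346 -0.22518803 -0.17006378] 0.8398901267478812 7034 1.5521427342395742 [-0.0017 -0.0074]
0.031 [ 0.51644641 -0.2251358  -0.17293809] 0.9735837064881493 7034 1.5550170397575056 [-0.0016 -0.0073]
0.034 [ 0.51673201 -0.22501721 -0.17467946] 1.255990795972675 7034 1.5567584143858832 [-0.0014 -0.0072]
```

View pics/c2.png

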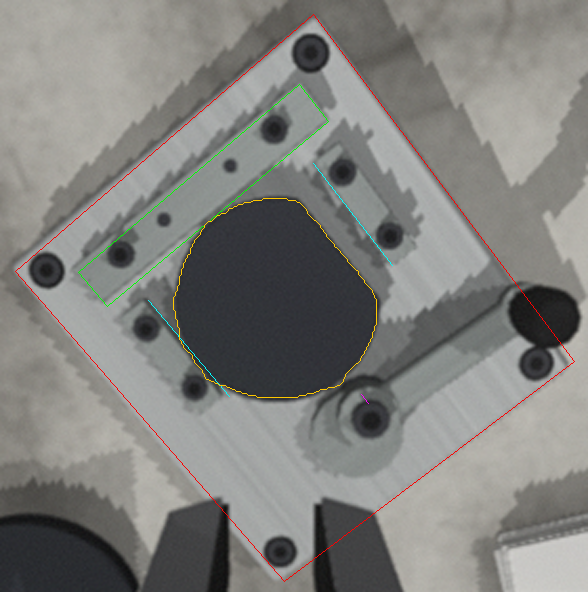

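```bash
cat > fit2.py <<'E'
from h import *
im=cv2.imread("pics/w1.png"); k=np.load("w1.npy",allow_pickle=True).item()
sc=np.array([[47,269],[311,52],[537,362],[281,551], [120,254],[275,129],[163,219],[230,165], [146,328],[343,171],[195,386],[390,236]])/2.1+[195,30]
cn=np.array([[200.7,157.6],[343.6,35.9],[466.4,203.8],[333,306]])
def mod(x):
    a,b,d,g,y1,y2=x[4:]*1e-2; zf=.014
    S=[[-.062+a,.053-a,zf],[.062-a,.053-a,zf],[.062-a,-.086+a,zf],[-.062+a,-.086+a,zf],[-b,.032,.018],[b,.032,.018],[-d,.032,.018],[d,.032,.018],[-g,y1,.018],[g,y1,.018],[-g,y2,.018],[g,y2,.018],
     [-.062,.053,.012],[.062,.053,.012],[.062,-.086,.012],[-.062,-.086,.012]]
    return topx(jigT(x[:4],S),k)
px=np.r_[sc,cn]; w=np.r_[np.ones(12),.5*np.ones(4)][:,None]
for h in (None,.0095):
    f=lambda x:((mod(x if h is None else np.r_[x[:3],h,x[4:]])-px)*w).ravel()
    s=least_squares(f,[.52,-.218,-.18,.009,.8,3.5,1.5,4,1,-1.5],loss='soft_l1'); J=s.x[:4]; 
    if h: J[3]=h
    print(s.x.round(4),s.cost,s.fun.round(1))
    x,rms,n,c=fit_blank(im,k,J[3]+.02,[.518,-.227],-.2); C=np.array([[np.cos(J[2]),np.sin(J[2])],[-np.sin(J[2]),np.cos(J[2])]])
    print(x,rms,"turn",np.pi/2+J[2]-x[2],"local",C@(x[:2]-J[:2]))
np.save("J.npy",J)
k0=vision.get_calibration
E
python3 fit2.py
```

```text
[ 0.5194 -0.217  -0.205   0.0064  0.9041  3.05    1.317   3.8953  0.9672
 -1.4685] 5.869782567516516 [-0.5  0.2 -0.7 -0.3 -0.5 -0.3 -0.4 -0.3  0.8  0.6  0.3  0.1  0.7  0.5
  0.4  0.2  0.3 -0.1 -0.2  0.   0.1  0.5  0.  -0.6 -0.9 -0.8  0.6 -0.8
  0.4  0.  -3.4  0.7]
[ 0.51617187 -0.22534947 -0.17045896] 0.6129129306029877 turn 1.536265638446029 local [-0.00146835 -0.00884789]
[ 0.5196 -0.217  -0.2048  0.0095  0.964   3.0172  1.3028  3.8521  0.9653
 -1.4434] 6.939372262306499 [-0.3  0.4 -0.6 -0.  -0.2  0.  -0.1  0.   0.5  0.3  0.  -0.3  0.4  0.1
  0.2 -0.1  0.3 -0.1 -0.3  0.   0.1  0.5  0.  -0.6 -1.5 -0.8  0.8 -1.5
  1.3  0.3 -3.3  1.4]
[ 0.51634346 -0.22518803 -0.17006378] 0.8398901267478812 turn 1.5360419076558702 local [-0.00149299 -0.00872177]
```

```bash
cat >> h.py <<'E'
def xyof(J,lx,ly): return jigT([J[0],J[1],J[2],0],[lx,ly,0])[0][:2]
def lo(p,**a): return r.move_l(np.asarray(p,float),**a)
def press(F0,tgt=5.,n=6):
    for _ in range(n):
        f=telemetry.current_wrist_force()[2]-F0[2]
        if abs(f-tgt)<1: break
        p=np.array(telemetry.current_ee_pos()); p[2]+=np.clip((f-tgt)*4e-5,-3e-4,3e-4); r.move_l(p,vel=.003); r.hold(.1)
    return f,telemetry.current_ee_pos()
E
python3 - <<'E'
from h import *
y=1.366-.77
r.move_to([.5163,-.2252,.068],down(y)); r.hold(.3)
F0=telemetry.current_wrist_force(); np.save("F0.npy",F0)
t=telemetry.current_t(); print(t,F0)
g=r.move_l([.5163,-.2252,.046],vel=.0022,guard=2.5)
print(g,telemetry.current_t(),telemetry.current_ee_pos(),telemetry.current_wrist_force()-F0)
r.hold(.2); print(telemetry.current_ee_pos(),telemetry.current_wrist_force()-F0)
E
```

```text
6.5083 [-0.34401872  0.48267971  0.25383287]
True 11.0167 [ 0.51638457 -0.22525993  0.0529825 ] [ 0.73502244 -1.20410152  3.95720373]
[ 0.51636053 -0.22523005  0.05299364] [ 1.34452552 -1.64639237  4.96195073]
```

```bash
python3 - <<'E'
from h import *
J=np.load("J.npy"); J[3]=.008; np.save("J.npy",J); F0=np.load("F0.npy")
p=np.array(telemetry.current_ee_pos()); d=xyof(J,.0014,0)-J[:2]
r.move_l([*(p[:2]+d),p[2]],vel=.01); print(telemetry.current_t(),telemetry.current_ee_pos(),telemetry.current_wrist_force()-F0)
q0=np.array(telemetry.current_joints()); 
for i in range(4):
    q=np.array(q0); q[5]-=1.536*(i+1)/4
    r.movej(q); f=telemetry.current_wrist_force()-F0
    print(telemetry.current_t(),np.round(f,2),np.round(telemetry.current_torque(),3),np.round(telemetry.current_ee_pos(),4))
    if f[2]<3 or f[2]>8: 
        print(press(F0)); q0[:5]=np.array(telemetry.current_joints())[:5]
E
```

```text
11.5833 [ 0.51790083 -0.22556644  0.0530231 ] [ 0.43135124 -0.44792142  3.4505418 ]
12.0417 [ 1.09 -1.22  2.82] [-0.049  0.091  0.069] [ 0.5179 -0.2256  0.053 ]
(np.float64(4.4100517889763395), array([ 0.51796175, -0.22560795,  0.0530044 ]))
12.85 [ 0.36 -0.49  3.36] [-0.06   0.047  0.013] [ 0.5181 -0.2257  0.053 ]
13.3083 [0.87 0.52 2.87] [-0.007  0.056 -0.005] [ 0.518  -0.2256  0.053 ]
(np.float64(4.545847773088928), array([ 0.51803605, -0.22562997,  0.05301483]))
14.4667 [1.07 0.13 4.53] [-0.018 -0.002 -0.021] [ 0.5181 -0.2257  0.053 ]
```

```bash
cat > look.py <<'E'
from h import *
def look(name,lift=True,th0=None):
    J=np.load("J.npy"); p=np.array(telemetry.current_ee_pos())
    if lift: r.move_l([p[0],p[1],p[2]+.012],vel=.03)
    y=np.pi/2+J[2]; c=J[:2]-.05*np.array([np.cos(y),np.sin(y)])
    r.move_to([*c,.15],down(y)); r.hold(.25)
    k=vision.get_calibration("wrist"); im=vision.snapshot("wrist")[:,:,::-1].copy(); cv2.imwrite(f"pics/{name}.png",im); np.save(name+".npy",k,allow_pickle=True)
    x,rms,n,_=fit_blank(im,k,J[3]+.02,xyof(J,0,-.005),J[2]+np.pi/2)
    C=np.array([[np.cos(J[2]),np.sin(J[2])],[-np.sin(J[2]),np.cos(J[2])]])
    t=np.pi/2+J[2]-x[2]; l=C@(x[:2]-J[:2])
    print("blank",x,"rms",rms,n,"turn",t,"local mm",l*1e3,"t",telemetry.current_t()); return x,t,l
if __name__=="__main__":
    import sys; look(sys.argv[1])
E
python3 look.py w2
```

```text
blank [ 0.51843925 -0.22366788  1.34667502] rms 0.707762981286982 7037 turn 0.019303103223969442 local mm [ 0.24981529 -6.80713189] t 16.025
```

View pics/w2.png

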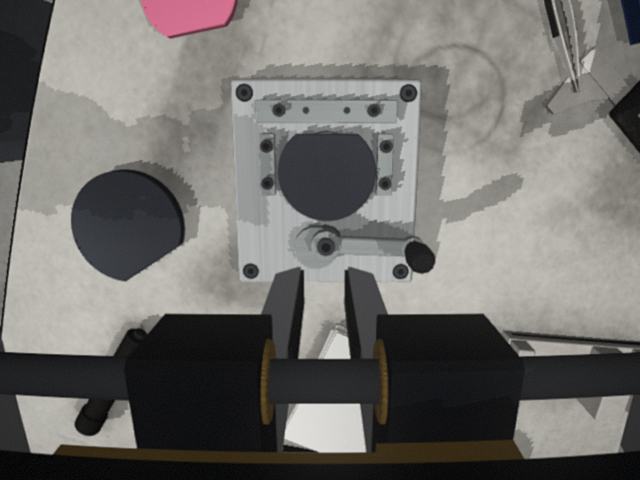

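```bash
cat >> h.py <<'E'
def edges(name,cols=range(305,350)):
    """flat and bar-front lines in the jig-aligned wrist picture: vertical gradient scan"""
    J=np.load("J.npy"); im=cv2.imread(f"pics/{name}.png"); k=np.load(name+".npy",allow_pickle=True).item()
    g=cv2.GaussianBlur(im.max(2).astype(float),(0,0),.8); c=topx(jigT(J,[0,0,.02]),k)[0]
    return g,k,J
def flatfit(name,l):
    g,k,J=edges(name); P=[]
    for lx in np.arange(-.016,.0161,.001):
        ys=np.arange(l[1]+.025-.006,l[1]+.025+.004,.0002)
        q=topx(jigT(J,np.c_[np.full(len(ys),l[0]+lx),ys,np.full(len(ys),.02)]),k).astype(np.float32)
        v=cv2.remap(g.astype(np.float32),q[:,:1],q[:,1:],1).ravel(); d=np.gradient(cv2.GaussianBlur(v[:,None],(1,0) if 0 else (1,5),0).ravel())
        P.append([lx,ys[np.argmax(d)]])
    P=np.array(P); a=np.polyfit(*P.T,1); e=P[:,1]-np.polyval(a,P[:,0]); m=abs(e)<2*np.median(abs(e))+1e-4
    a=np.polyfit(*P[m].T,1); return "slope",a[0],"flat y mm",a[1]*1e3,m.sum(),"std",e[m].std()*1e3
E
cat > bar.py <<'E'
from h import *
print(flatfit("w2",[.00025,-.0068]))
k=np.load("w2.npy",allow_pickle=True).item();J=np.load("J.npy")
im=cv2.imread("pics/w2.png");g=im.max(2)
for n,(u,v) in {"bL":(279,110),"bR":(374,110),"dL":(306,110),"dR":(347,110),"fL":(244,92),"fR":(408,93),"gL":(266,146),"gR":(386,146),"gL2":(267,183),"gR2":(385,183),"f3":(251,271),"f4":(400,271)}.items():
    w=np.clip(130-g[v-6:v+7,u-6:u+7].astype(float),0,None); V,U=np.mgrid[v-6:v+7,u-6:u+7]
    c=[(w*U).sum()/w.sum(),(w*V).sum()/w.sum()]
    P=toz([c],k,J[3]+(.014 if n[0]=='f' else .018))[0][:2]-J[:2]
    C=np.array([[np.cos(J[2]),np.sin(J[2])],[-np.sin(J[2]),np.cos(J[2])]]); print(n,np.round(c,1),(C@P*1e3).round(1))
E
python3 bar.py
```

```text
('slope', np.float64(-0.018146196318375548), 'flat y mm', np.float64(18.62329879409516), np.int64(32), 'std', np.float64(0.730979581370766))
bL [278.7 109.5] [-30.3  32.6]
bR [373.8 109.8] [30.1 32.4]
dL [305.4 109.8] [-13.3  32.3]
dR [346.4 109.9] [12.8 32.3]
fL [244.  92.] [-52.8  43.9]
fR [408.  93.] [52.4 43.3]
gL [266.1 145.7] [-38.9   9.9]
gR [386.  145.9] [38.6  9.8]
gL2 [267.1 182.7] [-38.9 -14.1]
gR2 [384.9 182.9] [ 38.6 -14.2]
f3 [250.8 270.9] [-52.9 -76.6]
f4 [400.1 271.1] [ 52.  -76.7]
```

```bash
cat > push.py <<'E'
from h import *
import sys
def touch(J,lx,ly,dyaw,z0=.0567):
    xy=xyof(J,lx,ly); R_=down(np.pi/2+J[2]+dyaw)
    p=np.array(telemetry.current_ee_pos())
    r.move_to([*xy,.075],R_); r.move_l([*xy,z0],vel=.04); r.hold(.2)
    F0=np.array(telemetry.current_wrist_force())
    g=r.move_l([*xy,.0505],vel=.0022,guard=2.5); r.hold(.1)
    print("touch",g,telemetry.current_ee_pos(),telemetry.current_wrist_force()-F0,telemetry.current_t())
    print(press(F0)); return F0
def turn(a):
    q=np.array(telemetry.current_joints()); q[5]-=a; r.movej(q)
def drag(J,F0,dy,vel=.012,step=.002):
    C=np.array([[np.cos(J[2]),np.sin(J[2])],[-np.sin(J[2]),np.cos(J[2])]])
    p=np.array(telemetry.current_ee_pos()); u=np.array([-np.sin(J[2]),np.cos(J[2]),0]); done=0
    while done<dy-1e-6:
        s=min(step,dy-done); done+=s; r.move_l(p+u*done,vel=vel)
        f=np.array(telemetry.current_wrist_force())-F0
        print("d",round(done*1e3,2),(C@f[:2]).round(2),f[2].round(2))
        if f[2]>8.5 or f[2]<2.5: 
            print("press",press(F0)); p[2]=telemetry.current_ee_pos()[2]
E
python3 - <<'E'
from push import *
J=np.load("J.npy"); J[2]-=.003; np.save("J.npy",J)
F0=touch(J,.0003,-.0067,-.015); turn(.015); drag(J,F0,.0082)
np.save("F0.npy",F0); print(telemetry.current_t())
from look import look
x,t,l=look("w3"); print(flatfit("w3",l))
E
```

```text
touch True [ 0.5185587  -0.22362302  0.05302453] [-0.17662561  0.1660019   6.00818642] 18.625
(np.float64(4.134228789072343), array([ 0.51857174, -0.22361889,  0.05301887]))
d 2.0 [-0.76  0.11] 4.37
d 4.0 [0.68 0.72] 3.8
d 6.0 [0.34 0.46] 3.52
d 8.0 [-0.04 -1.03] 3.89
d 8.2 [-0.84 -1.42] 3.12
21.675
blank [ 0.51975272 -0.21719083  1.36415069] rms 0.8692394816372571 7071 turn -0.001172563735273524 local mm [ 0.21906189 -0.19766385] t 23.0083
('slope', np.float64(0.00010929481087206261), 'flat y mm', np.float64(24.944229327032286), np.int64(31), 'std', np.float64(0.09106784328850585))
```

```bash
python3 -c "
import cv2;a=cv2.imread('pics/w3.png')[70:290,225:445];cv2.imwrite('pics/c3.png',cv2.resize(a,(600,600),interpolation=cv2.INTER_CUBIC))"
```

```text
(no output)
```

View pics/c3.png

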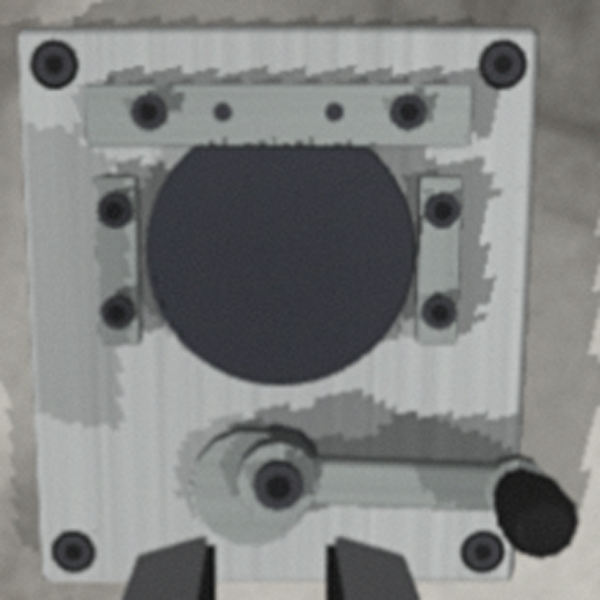

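```bash
cat > lever.py <<'E'
from h import *
J=np.load("J.npy")
def pose(a,z=.066):
    return np.r_[xyof(J,.058*np.cos(a),-.054-.058*np.sin(a)),z], down(np.pi+J[2]-a)
def tang(a):
    return jigT([0,0,J[2],0],[-np.sin(a),-np.cos(a),0])[0]
def sweep(a,end,F0,step=.12,vel=.03,lim=9):
    while a<end-1e-6:
        a=min(a+step,end); p,q=pose(a); g=r.move_l(p,rot=q,vel=vel,guard=lim)
        f=np.array(telemetry.current_wrist_force())-F0; ft=-f@tang(a)
        print(round(a,3),g,"tang %.2f"%ft,f.round(1),round(telemetry.current_t(),2))
        if g or ft>lim: break
    return a
E
python3 - <<'E'
from lever import *
gripper_to(.044); p,q=pose(.02,.12); r.move_to(p,q); 
p,q=pose(.02); print(r.move_l(p,vel=.06,guard=4)); gripper_to(.021); r.hold(.1)
F0=np.array(telemetry.current_wrist_force()); np.save("F0.npy",F0); print(telemetry.current_t(),telemetry.current_opening(),F0)
a=sweep(.02,1.5,F0)
E
```

```text
False
26.6833 0.02104533712045249 [-0.55481646  0.33990256  0.48462957]
0.14 False tang 0.41 [ 1.2  0.  -0.2] 27.07
0.26 False tang -0.32 [ 0.3 -0.5 -0.4] 27.45
0.38 False tang 0.12 [ 0.4 -0.1 -0.4] 27.83
0.5 False tang -0.73 [ 0.5 -1.4 -0.1] 28.22
0.62 False tang -0.55 [-0.3 -0.5 -1. ] 28.6
0.74 False tang 0.99 [ 0.3  1.4 -1.3] 28.98
0.86 False tang -0.50 [-0.5 -0.2 -0.2] 29.37
0.98 False tang 0.22 [ 0.4 -0.3 -0.4] 29.75
1.1 False tang 0.63 [ 0.8 -0.4 -0.6] 30.13
1.22 False tang 0.37 [ 0.6 -1.3 -0.9] 30.52
1.34 False tang 0.26 [ 0.3 -1.5 -0.3] 30.9
1.46 False tang 0.90 [ 0.8 -0.6 -0.1] 31.28
1.5 False tang 0.12 [ 0.2  0.2 -0.8] 31.53
```

```bash
python3 - <<'E'
from lever import *
k=vision.get_calibration("wrist"); im=vision.snapshot("wrist"); cv2.imwrite("pics/w4.png",im[:,:,::-1])
print([(np.round(d["at"],4),d["score"]) for d in models.mark_of("lever_knob","wrist")], pose(1.5)[0])
E
```

```text
[(array([ 0.5055, -0.331 ,  0.0525]), 0.73)] [ 0.50051515 -0.3272467   0.066     ]
```

View pics/w4.png

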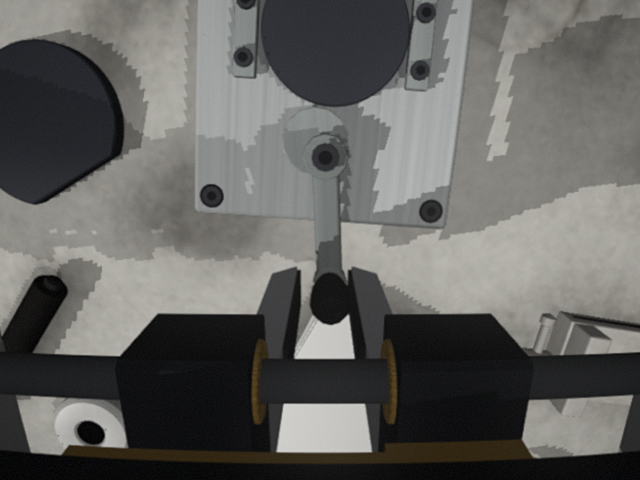

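```bash
python3 - <<'E'
from lever import *
F0=np.load("F0.npy")
a=sweep(1.5,2.04,F0,step=.05,vel=.015,lim=12)
r.hold(.1); f=np.array(telemetry.current_wrist_force())-F0; print("final",-f@tang(a),np.round(telemetry.current_ee_pos(),4),pose(a)[0])
print(telemetry.current_t())
E
```

```text
1.55 False tang 1.52 [ 1.4 -0.7 -0.8] 31.98
1.6 False tang 2.07 [2.2 0.1 0.1] 32.32
1.65 False tang 0.94 [ 0.9 -0.3 -0.7] 32.66
1.7 False tang 0.74 [ 0.7 -0.1 -0. ] 33.0
1.75 False tang 1.11 [ 0.7 -1.2 -0.1] 33.34
1.8 False tang 2.00 [ 1.5 -1.4  0.2] 33.68
1.85 False tang 0.39 [ 0.3 -0.3 -0.9] 34.02
1.9 False tang 0.55 [-0.1 -1.2 -0.4] 34.37
1.95 False tang 0.92 [ 0.6 -0.7 -0.3] 34.71
2.0 False tang 6.47 [ 5.5 -3.4 -2.7] 35.05
2.04 False tang 8.77 [ 7.6 -4.6 -2.9] 35.36
final 8.34159203566803 [ 0.476 -0.318  0.067] [ 0.47210205 -0.31499795  0.066     ]
35.4583
```

```bash
python3 - <<'E'
from lever import *
F0=np.load("F0.npy")
def al():
    C=np.array([[np.cos(J[2]),np.sin(J[2])],[-np.sin(J[2]),np.cos(J[2])]]); l=C@(np.array(telemetry.current_ee_pos())[:2]-J[:2]); return np.arctan2(-(l[1]+.054),l[0]), np.hypot(l[0],l[1]+.054)
print(al()); sweep(2.04,2.09,F0,step=.05,vel=.012,lim=14); r.hold(.15); print(al(), np.array(telemetry.current_wrist_force())-F0)
p,q=pose(1.95); r.move_l(p,rot=q,vel=.03); gripper_to(.044); r.move_l([*p[:2],.12],vel=.1)
gripper_to(.018)
from look import look
x,t,l=look("w5",lift=False); print(flatfit("w5",l))
print([(np.round(d["at"],4),d["score"]) for d in models.mark_of("lever_knob","wrist")],[(np.round(d["at"],4),d["score"]) for d in models.mark_of("cam_pivot","wrist")],pose(1.92)[0])
a=cv2.imread("pics/w5.png"); cv2.imwrite("pics/c5.png",cv2.resize(a[70:370,200:500],(600,600),interpolation=cv2.INTER_CUBIC))
E
```

```text
(np.float64(1.9562333223447324), np.float64(0.05809394827433978))
2.09 False tang 13.30 [11.1 -7.5 -4.1] 35.85
(np.float64(1.9596850900914566), np.float64(0.058188259423494704)) [ 9.54560669 -6.90796134 -3.84131141]
blank [ 0.52070525 -0.21727144  1.36783916] rms 0.7880934610006335 7100 turn -0.004861031327664023 local mm [ 1.16772714 -0.08001323] t 38.95
('slope', np.float64(0.0011560189325367607), 'flat y mm', np.float64(25.010234766003457), np.int64(31), 'std', np.float64(0.12227868122467253))
[(array([ 0.482 , -0.3218,  0.0525]), 0.61), (array([ 0.5279, -0.1929,  0.0237]), 0.5)] [(array([ 0.509 , -0.2684,  0.0192]), 0.88)] [ 0.47777526 -0.31902265  0.066     ]
```

View pics/c5.png

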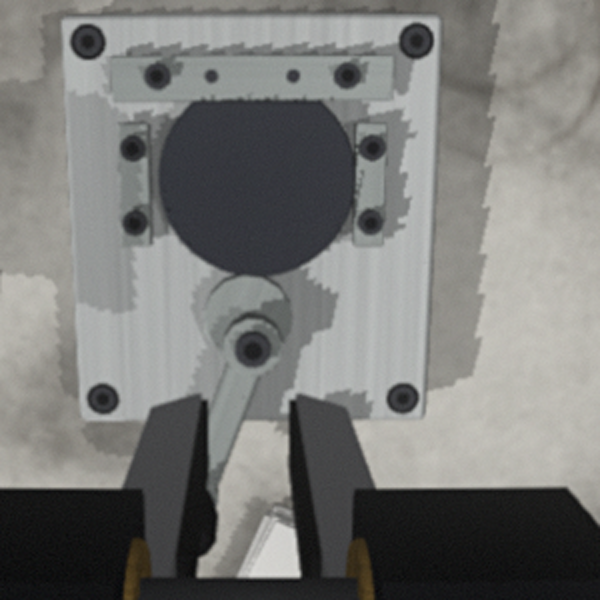

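```bash
python3 - <<'E'
from h import *
p=np.array(telemetry.current_ee_pos()); r.move_l(p+[0,0,.06],vel=.1); print(r.sign_off(), telemetry.current_t())
E
```

```text
the job is handed in; nothing more can be done
the job is handed in; nothing more can be done
```

The blank's flat is flush against the alignment bar, the cam lever is at its hard stop, and I handed the job in at about 40 s; the sign-off gave no verdict.

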